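Put the stray paint jar, bottles and can back in their counter trays

TASK

Customers have left four containers on the art shop's counter: a squat paint jar, a slim amber bottle, a square ink bottle and a flat can. Return each one to the wooden tray that displays its own kind, standing upright on the floor of that tray's empty compartment. Set them down gently, without dropping or knocking over any of them, and leave the wooden mannequin standing.

Things in the scene. Friction and masses are not known exactly. Their poses are not given: they have to be found in the camera images.
- jar: Squat round paint jar with grey body, white paper band and a flat white screw lid as wide as itself: body 58 mm diameter up to 48 mm, lid 60 mm diameter from 49 to 66 mm (total height 66). About 0.17 kg. Stands loose and upright on the counter; origin at the centre of its underside, z up, yaw arbitrary.
- bottle: Slim round amber bottle with a paper band, 42 mm diameter, straight up to 80 mm, then a shoulder and a black cap 25 mm diameter up to 118 mm (total height). About 0.16 kg. Stands loose and upright; origin at the centre of its underside, z up, yaw arbitrary.
- inkwell: Square amber-brown ink bottle, 48 x 48 mm and 52 mm high, with a black round cap 32 mm diameter on top up to 70 mm (total height). About 0.15 kg. Stands loose and upright at any yaw; origin at the centre of its underside, x and y square to its flat sides, z up.
- tin: Flat rectangular metal can, 60 mm along its x, 34 mm along its y, 90 mm high, with a black cap 22 mm diameter on top up to 108 mm (total height). About 0.2 kg. Stands loose and upright at any yaw; origin at the centre of its underside, z up. Easiest gripped across the 34 mm (along its y).
- jar_tray: Fixed wood tray for the squat paint jars, 164 x 84 mm outside, walls 5 mm thick, 27 mm high, floor 5 mm thick. Origin: at counter level under the centre of its EMPTY compartment, 74 mm (x) by 74 mm (y) inside. +x, within 0.25 rad of the world's, runs along the tray over a 14 mm divider to a fixed sample of the kind at x = 84 mm, top 71 mm above the counter. Tray spans x = -42 to 122 mm.
- bottle_tray: Fixed wood tray for the slim amber bottles, 128 x 66 mm outside, walls 5 mm thick, 27 mm high, floor 5 mm thick. Origin: at counter level under the centre of its EMPTY compartment, 56 mm (x) by 56 mm (y) inside. +x, within 0.25 rad of the world's, runs along the tray over a 14 mm divider to a fixed sample of the kind at x = 66 mm, top 123 mm above the counter. Tray spans x = -33 to 95 mm.
- inkwell_tray: Fixed wood tray for the square ink bottles, 140 x 72 mm outside, walls 5 mm thick, 27 mm high, floor 5 mm thick. Origin: at counter level under the centre of its EMPTY compartment, 62 mm (x) by 62 mm (y) inside. +x, within 0.25 rad of the world's, runs along the tray over a 14 mm divider to a fixed sample of the kind at x = 72 mm, top 75 mm above the counter. Tray spans x = -36 to 104 mm.
- tin_tray: Fixed wood tray for the flat cans, 164 x 58 mm outside, walls 5 mm thick, 27 mm high, floor 5 mm thick. Origin: at counter level under the centre of its EMPTY compartment, 74 mm (x) by 48 mm (y) inside. +x, within 0.25 rad of the world's, runs along the tray over a 14 mm divider to a fixed sample of the kind at x = 84 mm, top 113 mm above the counter. Tray spans x = -42 to 122 mm.
- mannequin: Wooden artist's mannequin standing at the far side between the trays: 135 mm tall on a round 56 mm base, 0.12 kg. Origin at the centre of its underside, z up. Must stay standing. Other small goods lie about the counter, none over 20 mm high in the working area: a roll of tape 80 mm across, an eraser, a flat paintbox, a sharpener, a brush.

How it is judged (in metres and radians):
At the end, for the whole second after the job is handed in: Each container stands in the empty compartment of its own kind's tray: centre within 12 mm of the compartment's centre, underside 2 to 9 mm above the counter (tray floor 5 mm), upright within 0.1 rad, at rest, released; the mannequin stands within 0.2 rad of upright (horizontal distance between jar and jar_tray below 0.012 m and z of jar in the frame of jar_tray between 0.002 and 0.009 m and angle between each of jar, bottle, inkwell, tin's own z axis and vertical below 0.1 rad and linear speed of each of jar, bottle, inkwell, tin below 0.02 m/s and angular speed of each of jar, bottle, inkwell, tin below 0.2 rad/s and horizontal distance between bottle and bottle_tray below 0.012 m and z of bottle in the frame of bottle_tray between 0.002 and 0.009 m and horizontal distance between inkwell and inkwell_tray below 0.012 m and z of inkwell in the frame of inkwell_tray between 0.002 and 0.009 m and horizontal distance between tin and tin_tray below 0.012 m and z of tin in the frame of tin_tray between 0.002 and 0.009 m and angle between mannequin's own z axis and vertical below 0.2 rad); the robot touches nothing.
It fails at once if a container is knocked over (tilted more than 1 rad) (angle between any of jar, bottle, inkwell, tin's own z axis and vertical above 1 rad).
It fails at once if a container is dropped or knocked flying (over 0.6 m/s while the fingers do not hold it: a fall of about 20 mm) ((linear speed of jar above 0.6 m/s and contact force between the fingers and jar below 0.3 N) or (linear speed of bottle above 0.6 m/s and contact force between the fingers and bottle below 0.3 N) or (linear speed of inkwell above 0.6 m/s and contact force between the fingers and inkwell below 0.3 N) or (linear speed of tin above 0.6 m/s and contact force between the fingers and tin below 0.3 N)).
It fails at once if the mannequin is knocked over (angle between mannequin's own z axis and vertical above 0.6 rad).
It also fails if it takes over 112 s, if anything falls off the work surface, if the arm or the gripper's body presses on something with over 40 N, if the wrist force passes 120 N, or if a joint passes its speed limit or range.

ROBOT

A 6-joint arm with a two-finger parallel gripper is mounted at the origin on the work surface. World frame = base frame: x ahead of the robot, y to its left, z up, the work surface at z = 0. Lengths are in mm, angles in rad, forces in N, time in s.
With the tool pointing down it reaches from about 350 to 875 mm from the base axis. Payload 4.2 kg.
Tool frame: the origin (TCP) lies on the mounting face of the last link; the fingertips stand 173 mm ahead of it and the grasp point (between the pads) lies grip_point_offset ahead of it (grip_point_offset is the distance from the TCP to the grasp point, in mm); z points along the fingers, y is the line along which they close (so a half turn about z gives the same grasp; the last joint's range is limited). The gripper opens to 85 mm and grips with 20 to 120 N. Pads are 22 mm wide; open, the fingers measure 114 mm over their backs; the gripper's body (76 mm by 85 mm) begins 54 mm behind the grasp point. The pads swing forward as they close: fully open they stand 13 mm farther back than shut.
Start: joints at [1.589, 0.385, 0.008, 0, -1.194, -0.259], TCP at [149.018, 606.954, 404.712] pointing down, gripper open.
Joint ranges: [-3.14, 3.14], [-1.21, 2.06], [-1.07, 1.41], [-3.16, 2.05], [-2.99, -0.16], [-3.1, 3.1]. Speed limits (rad/s): [2.79, 2.79, 3.14, 3.14, 3.14, 3.14].

INTERFACE

Orientations are given as a unit quaternion [x, y, z, w].
In Python, from bench import read_state, get_image, job_done, recognise, place_of, grip_point_offset gives the robot as it stands. The module is installed in compiled form; this text tells all that it offers.
- The arm moves only by the tool carry_out, never from a script. Its arguments are lists of equal length, an entry for each row: "slide": the shift along the tool's x, y, z in m, a list of three; "roll": the turn about the tool's z in degrees; "claw": the finger opening in m, from 0 to 0.0854. A call has 1 to 8 rows; each row is the pose to reach, as a shift and turn from the pose commanded when the call began, along the tool's axes at that moment; what a row does not reach only later rows make up. A row lasts 1/8 s, in which the tool goes at most 62.5 mm and 10.7 degrees, less where a joint would pass 70% of its speed; a pose out of reach is approached as far as the arm can. A call with a gripper value outside its range is refused whole. The fingers move at their own pace and stop on an object; the grip force is fixed at half the most. Time passes only in rows, so rows that repeat a pose let the fingers close. It gives the time, the measured TCP pose, the force, the opening and the grip force at its end, in the units of the state.
- read_state(): the state, without advancing time (a new reading comes with each control period).
- get_image(name): name is "scene" or "top"; returns a dict with "img" (384x512x3 uint8, red, green, blue), "z_map" (384x512 float32, mm along the optical axis (not along the pixel's ray), 0 where there is no reading), "mtx" (3x3 intrinsics, pixels), "world_from_camera" (4x4, takes a point from camera to world coordinates). Camera axes: x right, y up, looking along -z (the intrinsics and any distortion apply to the point x, -y, -z); pixel columns grow to the right and rows downward; lengths in mm; the calibration is good to about 2 mm. A picture is of the moment at which its call begins.
- job_done(): hands the job in; it is judged then, once.
Trained networks look in a picture, given as the dict that the camera call returned (one of the last four; its "shot" number tells which), for a name from the list of things; names that differ only in an ending like _2 or _b are one class to them, and where a whole thing is asked for, a point or a joint stands for the part that bears it (a point fixed in the world has none). Each returns a list of dicts, best first, with "conf" (0 to 1); they miss things now and then, are a little off and sometimes report something else, mostly with a low value. They report only what shows in the picture. A call takes as long as a camera call.
- recognise(picture, thing): "at" ([column, row] in pixels, amid what is visible of it).
- place_of(picture, thing): "at" ([column, row] in pixels: a listed point, or the origin of a listed thing).
The state is a dict: "clock": time; "joints": joint angles; "joint_vel": joint speeds; "joint_efforts": joint torques, N m; "position": TCP position; "ee_rot": TCP orientation; "contact_force": force on the tool from outside, world axes, zero at the start; "wrist_torque": the same for the moment, N m; "gripper_width": finger opening in mm; "grasp_force": force on a finger pad.
Only numpy, scipy, OpenCV 4.12 (cv2) and the standard library are available. Lean on these libraries where they do the work, as an engineer would, in place of code of your own. Each camera call takes 0.05 s, during which the arm holds its last target. There are 200 camera calls.

## Working session

There is one attempt and no reset: what is moved stays moved. The work goes in short steps, Python scripts to look and compute and a tool call to move; the robot and the scene stay as the last step left them, time stands still between calls to the robot, and variables do not carry over. Pictures are saved under pics/ and viewed, at most 14 in all, crops included, and the job is handed in when it is done.

Besides the shell and the picture viewer there is one more tool, called as a command line: name --pt "numbers of a row" for each row, then --argument value for the rest. carry_out: Moves the arm, as the interface text tells. Its arguments: {"type":"object","properties":{"slide":{"type":"array"},"roll":{"type":"array"},"claw":{"type":"array"}},"required":["slide","roll","claw"]}

```bash
mkdir -p pics
cat > h.py <<'E'
import numpy as np, cv2
from bench import *
from scipy.spatial.transform import Rotation as R
def save(p,n): cv2.imwrite(f'pics/{n}.png',p['img'][:,:,::-1])
def cloud(p):
    K=p['mtx'];z=p['z_map'].astype(float);T=np.array(p['world_from_camera'])
    v,u=np.mgrid[:z.shape[0],:z.shape[1]]
    X=(u-K[0][2])/K[0][0]*z;Y=(v-K[1][2])/K[1][1]*z
    P=np.stack([X,-Y,-z,np.ones_like(z)],-1)@T.T
    P=P[...,:3];P[z==0]=np.nan
    return P
def ray(p,uv,h):
    K=np.array(p['mtx']);T=np.array(p['world_from_camera'])
    d=np.array([(uv[0]-K[0,2])/K[0,0],-(uv[1]-K[1,2])/K[1,1],-1]);d=T[:3,:3]@d;o=T[:3,3]
    return o+d*(h-o[2])/d[2]
E
python3 - <<'E'
from h import *
s=read_state();print(s);print(grip_point_offset() if callable(grip_point_offset) else grip_point_offset)
t=get_image('top');save(t,'top0');c=get_image('scene');save(c,'scene0')
print(t['mtx'],t['world_from_camera'],[k for k in t])
for n in ['jar','bottle','inkwell','tin','jar_tray','bottle_tray','inkwell_tray','tin_tray','mannequin']:
    for p,pn in((t,'top'),(c,'scene')):
        for d in place_of(p,n)[:3]: print(n,pn,np.round(d['at']),round(d['conf'],2),np.round(ray(p,d['at'],0)[:2]))
E
```

```text
{'clock': 0.0, 'joints': array([ 1.58857377e+00,  3.85556901e-01,  6.60443920e-03, -5.23838687e-04,
       -1.19401433e+00, -2.58602695e-01]), 'joint_vel': array([ 0.00087132,  0.00090597, -0.00219425, -0.00073755,  0.00150316,
        0.00020031]), 'joint_efforts': array([ 1.80344145e-03, -3.92289877e+01,  1.88404852e+01,  4.18605298e+00,
       -4.60003648e-03, -1.54258835e-06]), 'position': array([148.97685389, 606.76272192, 403.60890566]), 'ee_rot': array([ 9.92746928e-01, -1.20217715e-01, -9.16294950e-05,  1.10842220e-03]), 'contact_force': array([-0.69473154,  0.15542951,  0.41367106]), 'wrist_torque': array([-0.01937354, -0.01980209,  0.00469419]), 'grasp_force': 0.0, 'gripper_width': 85.41851604092952}
154.70000000000002
[[497.60506675   0.         247.09525412]
 [  0.         497.60506675 180.40500378]
 [  0.           0.           1.        ]] [[ 2.26846599e-02  9.94044704e-01 -1.06585800e-01  4.00401432e+02]
 [-9.99719559e-01  2.32797658e-02  4.34232015e-03  6.68849418e+00]
 [ 6.79775280e-03  1.06457405e-01  9.94294027e-01  1.16538079e+03]
 [ 0.00000000e+00  0.00000000e+00
[... 162 characters left out ...]

bottle top [247. 108.] 0.15 [700.   6.]
bottle scene [254. 174.] 0.6 [ 420. -104.]
inkwell top [366. 256.] 0.86 [ 356. -277.]
inkwell scene [224. 151.] 0.68 [ 371. -272.]
tin top [195. 216.] 0.69 [439. 120.]
tin scene [309. 203.] 0.71 [444. 112.]
jar_tray top [398. 196.] 0.92 [ 498. -353.]
jar_tray scene [182. 162.] 0.8 [ 506. -342.]
bottle_tray top [100. 184.] 0.62 [508. 346.]
bottle_tray scene [380. 249.] 0.78 [496. 349.]
inkwell_tray top [302. 156.] 0.56 [ 586. -127.]
inkwell_tray scene [214. 196.] 0.94 [ 580. -134.]
tin_tray top [192. 147.] 0.95 [602. 134.]
tin_tray scene [283. 238.] 0.86 [608. 128.]
mannequin top [246. 107.] 0.65 [703.   8.]
mannequin scene [225. 242.] 0.66 [707.  16.]
```

View pics/top0.png

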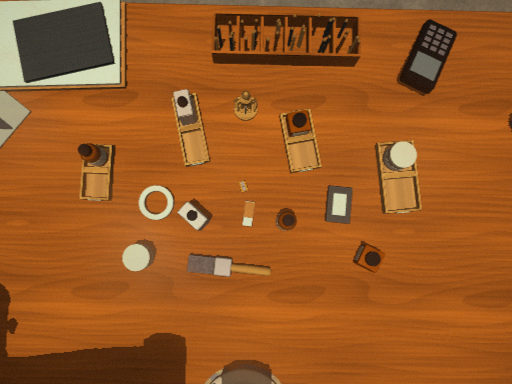

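View pics/scene0.png

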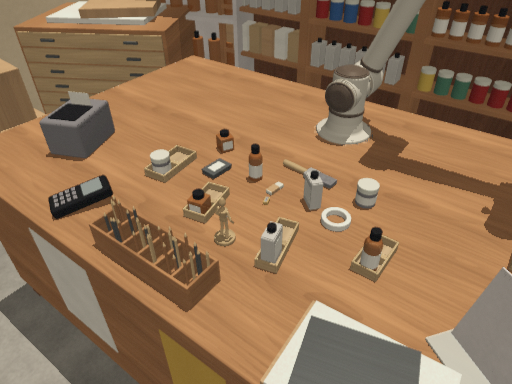

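The top view shows the jar (137,257), the tin (195,215), the bottle (287,219) and the inkwell (370,257). The trays are bottle (97,170), tin (190,130), inkwell (300,140) and jar (398,178), each with its empty compartment toward the robot. The mannequin is at (246,105). Next I'll fit the geometry from depth.

```bash
cat > m.py <<'E'
from h import *
def sel(P,c,r,z0,z1):
    Q=P.reshape(-1,3);Q=Q[np.isfinite(Q[:,0])]
    return Q[(np.hypot(Q[:,0]-c[0],Q[:,1]-c[1])<r)&(Q[:,2]>z0)&(Q[:,2]<z1)]
def rect(q):
    (cx,cy),(w,h),a=cv2.minAreaRect(q[:,:2].astype(np.float32));
    if w<h: w,h,a=h,w,a+90
    a=(a+90)%180-90
    return np.round([cx,cy,w,h,a],1)   # a = direction of the long side
E
python3 - <<'E'
from m import *
t=get_image('top');c=get_image('scene')
for n,p in(('top',t),('scene',c)):
    P=cloud(p);print(n,'table z',np.nanmedian(sel(P,(430,0),300,-15,15)[:,2]))
    for k,xy,zt,zb in(('jar',(338,233),66,66),('bottle',(420,-80),118,80),('inkwell',(350,-275),70,52),('tin',(435,115),108,90)):
        q=sel(P,xy,45,zt-4,zt+4);b=sel(P,xy,55,zb-7,zt+5)
        print(k,len(q),'cap',rect(q)if len(q)>3 else '','body',len(b),rect(b)if len(b)>3 else '')
    for k,xy,r in(('jar_tray',(535,-355),100),('bottle_tray',(530,345),80),('inkwell_tray',(620,-127),85),('tin_tray',(640,134),100)):
        q=sel(P,xy,r,22,31);print(k,len(q),rect(q))
    q=sel(P,(700,8),45,100,150);print('mann',np.round(q.mean(0)))
E
```

```text
top table z 0.9594227731390674
jar 542 cap [344.4 240.4  58.3  58.3 -77.2] body 584 [343.8 239.7  58.6  58.2   4.6]
bottle 102 cap [431.6 -87.2  23.6  22.3 -45.1] body 288 [431.2 -87.2  40.6  40.4 -54.9]
inkwell 154 cap [ 353.1 -276.6   30.7   28.3  -87.1] body 473 [ 353.3 -276.9   48.5   47.9   64.5]
tin 80 cap [436.2 118.1  19.6  19.1 -89.4] body 433 [436.6 117.7  59.7  33.4  47.2]
jar_tray 663 [ 540.3 -349.8  166.2   86.3    6.1]
bottle_tray 497 [534.5 350.1 129.9  67.5  -0.9]
inkwell_tray 550 [ 619.8 -120.6  142.2   72.5   11.4]
tin_tray 494 [639.7 136.6 165.7  58.   13.2]
mann [694.   9. 117.]
scene table z 2.1513713134030468
jar 242 cap [348.4 239.9  58.5  57.9  55.1] body 271 [348.7 240.1  58.5  58.2 -41.2]
bottle 44 cap [435.7 -87.6  24.6  22.4  80.3] body 193 [440.5 -84.7  37.5  31.6 -81.5]
inkwell 43 cap [ 358.  -277.5   32.    27.3   39.3] body 156 [ 359.9 -273.9   51.5   49.8   59.9]
tin 42 cap [440.3 117.3  20.4  19.3  29.9] body 213 [441.5 116.7  60.7  33.5  50.5]
jar_tray 307 [ 544.  -350.3  169.    86.9    5.5]
bottle_tray 368 [538.4 348.8 131.1  66.2  -0.9]
inkwell_tray 304 [ 623.5 -120.5  143.2   74.3   12.6]
tin_tray 359 [644.  136.1 168.   59.2  12.8]
mann [702.  10. 115.]
```

```bash
cat > plan.py <<'E'
from h import *
import sys
def step(cur,tgt):
    # cur,tgt: TCP x,y,z mm, psi deg -> slide m (tool axes), roll deg, new commanded
    d=np.subtract(tgt[:3],cur[:3]);a=np.radians(cur[3]);c,s=np.cos(a),np.sin(a)
    sl=np.round(np.array([d[0]*c+d[1]*s,d[0]*s-d[1]*c,-d[2]])/1000,3);ro=round(-(tgt[3]-cur[3]),1)
    x,y,z=sl*1000
    return sl,ro,[cur[0]+x*c+y*s,cur[1]+x*s-y*c,cur[2]-z,cur[3]-ro]
def chain(cur,ts):
    for n,t in ts:
        t=[t[0],t[1],t[2]+154.7,t[3]]
        sl,ro,new=step(cur,t);L=np.linalg.norm(sl)*1000
        print(n,sl.tolist(),ro,'rows>=',int(np.ceil(max(L/62.5,abs(ro)/10.7))),'->',np.round(new,1).tolist());cur=new
E
python3 - <<'E'
from plan import *
ob={'jar':(346.4,240,5.8,55),'inkwell':(355.5,-277,-27,46),'bottle':(433.5,-87.3,-0.9,71),'tin':(438.4,117.6,48.5,66)}
tr={'jar':(502.3,-354,5.8),'inkwell':(588.4,-127.6,12),'bottle':(505.4,350,-.9),'tin':(602.9,127.3,13)}
ts=[]
for k in ob:
    x,y,p,g=ob[k];X,Y,Q=tr[k]
    ts+=[(k+' over',(x,y,230,p)),(' down',(x,y,g,p)),(' up',(x,y,230,p)),(' carry',(X,Y,230,Q)),(' low',(X,Y,g+12,Q)),(' set',(X,Y,g+6,Q)),(' off',(X,Y,230,Q))]
chain([149.0,607.0,404.7,-13.8],ts)
E
```

```text
jar over [0.279, 0.309, 0.02] -19.6 rows>= 7 -> [346.2, 240.4, 384.7, 5.8]
 down [0.0, 0.0, 0.175] 0.0 rows>= 3 -> [346.2, 240.4, 209.7, 5.8]
 up [0.0, 0.0, -0.175] 0.0 rows>= 3 -> [346.2, 240.4, 384.7, 5.8]
 carry [0.095, 0.607, -0.0] 0.0 rows>= 10 -> [502.1, -353.9, 384.7, 5.8]
 low [0.0, 0.0, 0.163] 0.0 rows>= 3 -> [502.1, -353.9, 221.7, 5.8]
 set [0.0, 0.0, 0.006] 0.0 rows>= 1 -> [502.1, -353.9, 215.7, 5.8]
 off [0.0, 0.0, -0.169] 0.0 rows>= 3 -> [502.1, -353.9, 384.7, 5.8]
inkwell over [-0.138, -0.091, -0.0] 32.8 rows>= 4 -> [355.6, -277.3, 384.7, -27.0]
 down [-0.0, -0.0, 0.184] 0.0 rows>= 3 -> [355.6, -277.3, 200.7, -27.0]
 up [-0.0, -0.0, -0.184] 0.0 rows>= 3 -> [355.6, -277.3, 384.7, -27.0]
 carry [0.139, -0.239, -0.0] -39.0 rows>= 5 -> [588.0, -127.5, 384.7, 12.0]
 low [0.0, 0.0, 0.172] 0.0 rows>= 3 -> [588.0, -127.5, 212.7, 12.0]
 set [0.0, 0.0, 0.006] 0.0 rows>= 1 -> [588.0, -127.5, 206.7, 12.0]
 off [0.0, 0.0, -0.178] 0.0 rows>= 3 -> [588.0, -127.5, 384.7, 12.0]
bottle over [-0.143, -0.071, -0.0] 12.9 rows>= 3 -> [433.3, -87.8, 384.7, -0.9]
 down [0.0, -0.0, 0.159] 0.0 r
[... 179 characters left out ...]

 low [0.0, 0.0, 0.147] 0.0 rows>= 3 -> [505.2, 350.2, 237.7, -0.9]
 set [0.0, 0.0, 0.006] 0.0 rows>= 1 -> [505.2, 350.2, 231.7, -0.9]
 off [0.0, 0.0, -0.153] 0.0 rows>= 3 -> [505.2, 350.2, 384.7, -0.9]
tin over [-0.063, 0.234, -0.0] -49.4 rows>= 5 -> [438.5, 117.2, 384.7, 48.5]
 down [0.0, -0.0, 0.164] -0.0 rows>= 3 -> [438.5, 117.2, 220.7, 48.5]
 up [0.0, -0.0, -0.164] -0.0 rows>= 3 -> [438.5, 117.2, 384.7, 48.5]
 carry [0.116, 0.116, -0.0] 35.5 rows>= 4 -> [602.3, 127.2, 384.7, 13.0]
 low [0.001, 0.0, 0.152] -0.0 rows>= 3 -> [603.3, 127.4, 232.7, 13.0]
 set [-0.0, 0.0, 0.006] -0.0 rows>= 1 -> [603.3, 127.4, 226.7, 13.0]
 off [-0.0, 0.0, -0.158] -0.0 rows>= 3 -> [603.3, 127.4, 384.7, 13.0]
```

carry_out --pt "0.279 0.309 0.02" --pt "0.279 0.309 0.02" --pt "0.279 0.309 0.02" --pt "0.279 0.309 0.02" --pt "0.279 0.309 0.02" --pt "0.279 0.309 0.02" --pt "0.279 0.309 0.02" --pt "0.279 0.309 0.02" --roll '[-19.6,-19.6,-19.6,-19.6,-19.6,-19.6,-19.6,-19.6]' --claw '[0.085,0.085,0.085,0.085,0.085,0.085,0.085,0.085]'

```text
clock: 2.1
position: [346.9, 238.1, 384.8]
ee_rot: [0.999, 0.049, 0.0, -0.0]
contact_force: [0.6, 0.4, 0.8]
gripper_width: 85.1
grasp_force: 0.0
```

carry_out --pt "0 0 0.06" --pt "0 0 0.11" --pt "0 0 0.15" --pt "0 0 0.175" --pt "0 0 0.175" --pt "0 0 0.175" --roll '[0,0,0,0,0,0]' --claw '[0.085,0.085,0.085,0.085,0.085,0.085]'

```text
clock: 2.85
position: [346.5, 241.3, 210.6]
ee_rot: [0.999, 0.051, 0.001, -0.001]
contact_force: [-0.8, 0.3, -0.4]
gripper_width: 85.3
grasp_force: 0.0
```

Run:
```python
from m import *
s=read_state();print(s['position'],R.from_quat(s['ee_rot']).as_matrix().round(3).tolist())
c=get_image('scene');im=c['img'][150:270,300:440][:,:,::-1];cv2.imwrite('pics/j1.png',cv2.resize(im,None,fx=4,fy=4))
```

```text
[346.54742199 241.27858059 210.57521426] [[0.995, 0.102, 0.001], [0.102, -0.995, 0.001], [0.001, -0.001, -1.0]]
```

View pics/j1.png

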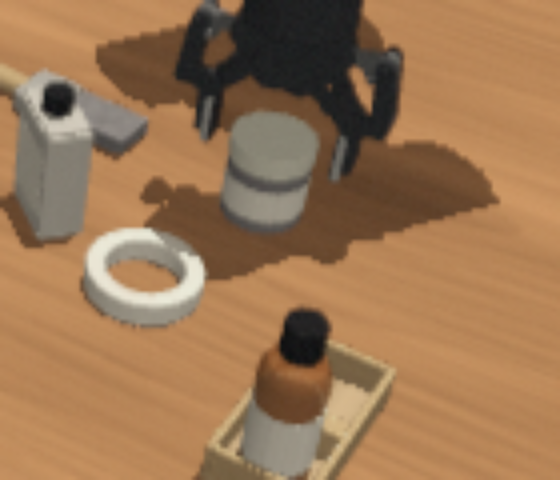

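The crop shows the jar (crop pixel 268,170) centred between the open fingers (205,115 and 342,155), so I'll close on it and lift.

carry_out --pt "0 0 0" --pt "0 0 0" --pt "0 0 0" --pt "0 0 0" --pt "0 0 -0.01" --pt "0 0 -0.04" --pt "0 0 -0.1" --pt "0 0 -0.16" --roll '[0,0,0,0,0,0,0,0]' --claw '[0.04,0.04,0.04,0.04,0.04,0.04,0.04,0.04]'

```text
clock: 3.9
position: [345.8, 239.6, 371.7]
ee_rot: [0.999, 0.051, -0.0, 0.0]
contact_force: [0.0, 1.3, -2.9]
gripper_width: 58.3
grasp_force: 65.1
```

carry_out --pt "0.008 0.05 -0.015" --pt "0.017 0.11 -0.015" --pt "0.027 0.17 -0.015" --pt "0.036 0.23 -0.015" --pt "0.045 0.29 -0.015" --pt "0.055 0.35 -0.015" --pt "0.064 0.41 -0.015" --pt "0.0735 0.47 -0.015" --roll '[0,0,0,0,0,0,0,0]' --claw '[0.04,0.04,0.04,0.04,0.04,0.04,0.04,0.04]'

```text
clock: 4.9
position: [466.5, -221.9, 385.1]
ee_rot: [0.999, 0.05, 0.0, -0.0]
contact_force: [1.0, 0.4, -1.3]
gripper_width: 57.9
grasp_force: 65.5
```

carry_out --pt "0.0125 0.08 0" --pt "0.019 0.12 0" --pt "0.0215 0.137 0" --pt "0.0215 0.137 0" --pt "0.0215 0.137 0.05" --pt "0.0215 0.137 0.1" --pt "0.0215 0.137 0.13" --pt "0.0215 0.137 0.13" --roll '[0,0,0,0,0,0,0,0]' --claw '[0.04,0.04,0.04,0.04,0.04,0.04,0.04,0.04]'

```text
clock: 5.9
position: [501.2, -352.1, 252.8]
ee_rot: [0.999, 0.051, -0.003, -0.002]
contact_force: [-0.9, 0.6, -1.1]
gripper_width: 58.0
grasp_force: 65.5
```

Run:
```python
from m import *
s=read_state();print(s['position'],s['gripper_width'])
c=get_image('scene');P=cloud(c)
im=c['img'][100:220,110:250][:,:,::-1];cv2.imwrite('pics/j2.png',cv2.resize(im,None,fx=4,fy=4))
```

```text
[ 501.21397302 -352.10146714  252.750095  ] 57.96806716222814
```

View pics/j2.png

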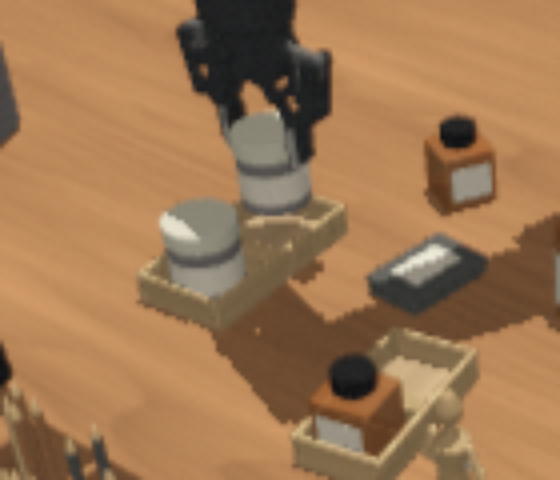

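The crop shows the jar held upright at (270,165), above the empty compartment of the jar tray. Next I'll lower it slowly.

carry_out --pt "0 0 0.015" --pt "0 0 0.025" --pt "0 0 0.032" --pt "0 0 0.036" --pt "0 0 0.039" --pt "0 0 0.039" --pt "0 0 0.039" --pt "0 0 0.039" --roll '[0,0,0,0,0,0,0,0]' --claw '[0.04,0.04,0.04,0.04,0.04,0.04,0.04,0.04]'

```text
clock: 6.95
position: [502.2, -354.0, 216.2]
ee_rot: [0.999, 0.051, 0.0, 0.0]
contact_force: [-0.8, 1.3, 3.1]
gripper_width: 58.8
grasp_force: 65.7
```

carry_out --pt "0 0 0" --pt "0 0 0" --pt "0 0 0" --pt "0 0 0" --pt "0 0 -0.02" --pt "0 0 -0.07" --pt "0 0 -0.13" --pt "0 0 -0.169" --roll '[0,0,0,0,0,0,0,0]' --claw '[0.08,0.08,0.08,0.08,0.08,0.08,0.08,0.08]'

```text
clock: 7.95
position: [502.2, -354.0, 388.2]
ee_rot: [0.999, 0.051, 0.002, 0.001]
contact_force: [0.4, -1.4, 0.0]
gripper_width: 80.5
grasp_force: 0.0
```

carry_out --pt "-0.05 -0.03 0" --pt "-0.095 -0.06 0" --pt "-0.125 -0.083 0" --pt "-0.138 -0.091 0" --pt "-0.138 -0.091 0.05" --pt "-0.138 -0.091 0.1" --pt "-0.138 -0.091 0.12" --pt "-0.138 -0.091 0.12" --roll '[8,18,28,32.8,32.8,32.8,32.8,32.8]' --claw '[0.08,0.08,0.08,0.08,0.08,0.08,0.08,0.08]'

```text
clock: 8.95
position: [355.3, -277.2, 263.5]
ee_rot: [0.972, -0.233, -0.002, -0.0]
contact_force: [0.6, -0.9, 0.3]
gripper_width: 80.0
grasp_force: 0.0
```

Run:
```python
from m import *
s=read_state();print(s['position'],s['ee_rot'])
t=get_image('top');c=get_image('scene')
for p in(t,c):
    P=cloud(p)
    q=sel(P,(502,-354),45,66,76);print('jar lid',len(q),rect(q),np.median(q[:,2]))
im=c['img'][100:220,110:250][:,:,::-1];cv2.imwrite('pics/j3.png',cv2.resize(im,None,fx=4,fy=4))
```

```text
[ 355.27090475 -277.24319977  263.51810519] [ 9.72374317e-01 -2.33419325e-01 -1.89430854e-03 -1.34547945e-04]
jar lid 561 [ 499.8 -353.9   58.6   58.2  -11.7] 71.83680735402982
jar lid 162 [ 504.1 -353.1   59.7   59.4   87.5] 72.52863286664723
```

View pics/j3.png

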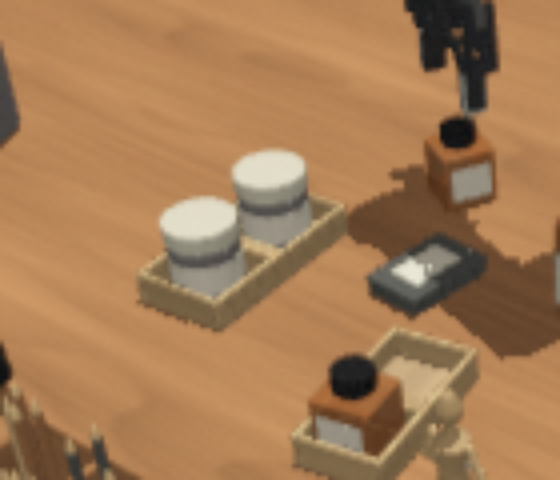

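The crop shows the jar upright in its compartment at (272,200), with its measured centre within 1 mm of target. The gripper is above the inkwell at (460,160).

carry_out --pt "0 0 0.03" --pt "0 0 0.055" --pt "0 0 0.064" --pt "0 0 0.064" --pt "0 0 0.064" --pt "0 0 0.064" --pt "0 0 0.064" --pt "0 0 0.064" --roll '[0,0,0,0,0,0,0,0]' --claw '[0.08,0.08,0.08,0.08,0.03,0.03,0.03,0.03]'

```text
clock: 10.05
position: [356.2, -277.6, 202.0]
ee_rot: [0.972, -0.233, 0.001, 0.0]
contact_force: [-0.6, 0.5, 6.4]
gripper_width: 46.9
grasp_force: 63.2
```

carry_out --pt "0 0 0" --pt "0 0 0" --pt "0 0 -0.01" --pt "0 0 -0.05" --pt "0 0 -0.11" --pt "0 0 -0.16" --pt "0 0 -0.184" --pt "0 0 -0.184" --roll '[0,0,0,0,0,0,0,0]' --claw '[0.03,0.03,0.03,0.03,0.03,0.03,0.03,0.03]'

```text
clock: 11.05
position: [355.5, -277.3, 386.9]
ee_rot: [0.972, -0.233, 0.003, 0.0]
contact_force: [-0.6, 1.1, -2.6]
gripper_width: 46.5
grasp_force: 62.4
```

carry_out --pt "0.02 -0.035 0" --pt "0.05 -0.085 0" --pt "0.08 -0.135 0" --pt "0.11 -0.19 0" --pt "0.13 -0.224 0" --pt "0.139 -0.239 0" --pt "0.139 -0.239 0" --pt "0.139 -0.239 0.05" --roll '[-6,-14,-22,-30,-36,-39,-39,-39]' --claw '[0.03,0.03,0.03,0.03,0.03,0.03,0.03,0.03]'

```text
clock: 12.05
position: [588.3, -128.3, 337.9]
ee_rot: [0.995, 0.104, 0.004, 0.001]
contact_force: [0.8, 0.4, -2.8]
gripper_width: 47.0
grasp_force: 62.5
```

carry_out --pt "0 0 0.05" --pt "0 0 0.09" --pt "0 0 0.11" --pt "0 0 0.12" --pt "0 0 0.125" --pt "0 0 0.128" --pt "0 0 0.128" --pt "0 0 0.128" --roll '[0,0,0,0,0,0,0,0]' --claw '[0.03,0.03,0.03,0.03,0.03,0.03,0.03,0.03]'

```text
clock: 13.05
position: [593.2, -126.3, 215.2]
ee_rot: [0.994, 0.105, 0.012, 0.001]
contact_force: [5.6, 11.0, 22.7]
gripper_width: 47.0
grasp_force: 73.1
```

Run:
```python
from m import *
c=get_image('scene')
im=c['img'][120:240,150:290][:,:,::-1];cv2.imwrite('pics/i1.png',cv2.resize(im,None,fx=4,fy=4))
```

```text
(no output)
```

View pics/i1.png

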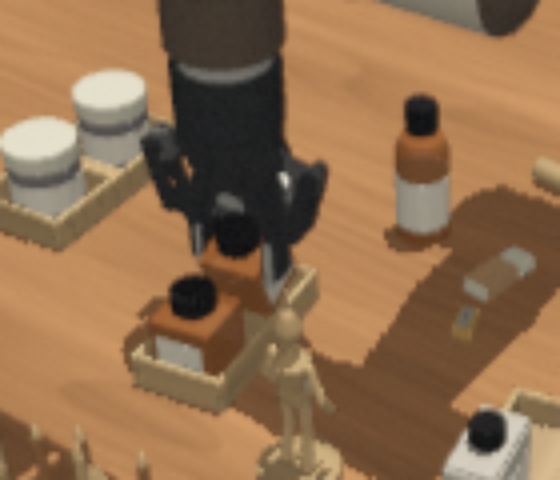

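The crop shows the held inkwell at (235,250), with the fingertips close to the tray rim at (272,290). The 23 N reading means something is touching early, so I'll raise it and measure how the inkwell sits in the grip.

carry_out --pt "0 0 -0.02" --pt "0 0 -0.06" --pt "0 0 -0.1" --pt "0 0 -0.12" --pt "0 0 -0.12" --roll '[0,0,0,0,0]' --claw '[0.03,0.03,0.03,0.03,0.03]'

```text
clock: 13.72
position: [587.0, -128.5, 328.6]
ee_rot: [0.995, 0.104, 0.002, 0.0]
contact_force: [0.6, -0.4, -1.8]
gripper_width: 46.6
grasp_force: 69.9
```

Run:
```python
from m import *
s=read_state();print(s['position'],s['ee_rot'],s['contact_force'],s['gripper_width'])
c=get_image('scene');P=cloud(c)
im=c['img'][90:230,140:320][:,:,::-1];cv2.imwrite('pics/i2.png',cv2.resize(im,None,fx=4,fy=4,interpolation=cv2.INTER_CUBIC))
a=P[90:230,140:320].reshape(-1,3)
g=s['position']
q=sel(P,g[:2],60,60,200)
R0=R.from_quat(s['ee_rot']).as_matrix();l=(q-g)@R0
for z in range(120,240,8):
    k=l[(l[:,2]>=z)&(l[:,2]<z+8)]
    if len(k): print(z,len(k),k.min(0).round(),k.max(0).round())
```

```text
[ 587.03415055 -128.52427139  328.61354201] [9.94623449e-01 1.03543073e-01 1.73761700e-03 8.80847828e-05] [ 0.55697204 -0.36296875 -1.76788804] 46.60259130795838
128 90 [-10. -36. 129.] [ 21.  38. 136.]
136 63 [ -8. -36. 136.] [ 20.  39. 144.]
144 96 [ -8. -36. 144.] [ 23.  39. 152.]
152 70 [ -3. -35. 152.] [ 24.  38. 160.]
160 47 [-30. -33. 160.] [ 21.  38. 168.]
168 32 [-29. -24. 168.] [ 18.  23. 176.]
176 52 [-35. -24. 176.] [ 15.  23. 184.]
184 46 [-31. -24. 184.] [ 14.  22. 192.]
192 27 [-12. -22. 193.] [ 10.  24. 200.]
200 3 [  3. -20. 200.] [  5.  22. 202.]
```

View pics/i2.png

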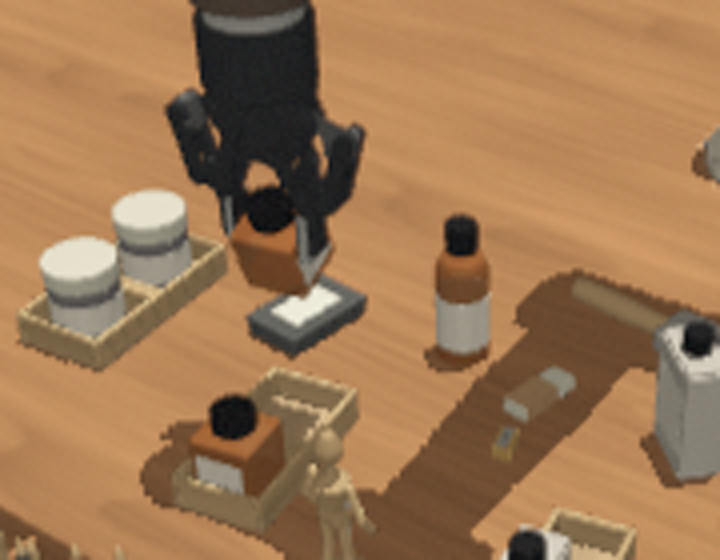

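In the crop, the inkwell at (272,245) is pitched about 19° in the grip, and its bottom edge caught the near wall. I'll set it down on clear counter near (370,-200), pressing lightly so it levels, then measure it and regrip.

carry_out --pt "-0.04 0.005 -0.03" --pt "-0.09 0.01 -0.03" --pt "-0.15 0.017 -0.03" --pt "-0.2 0.023 -0.03" --pt "-0.228 0.026 -0.03" --pt "-0.228 0.026 0.03" --pt "-0.228 0.026 0.08" --pt "-0.228 0.026 0.1" --roll '[0,0,0,0,0,0,0,0]' --claw '[0.03,0.03,0.03,0.03,0.03,0.03,0.03,0.03]'

```text
clock: 14.78
position: [367.7, -200.4, 223.2]
ee_rot: [0.995, 0.104, -0.004, -0.001]
contact_force: [1.1, -0.3, -1.3]
gripper_width: 46.9
grasp_force: 69.9
```

carry_out --pt "0 0 0.008" --pt "0 0 0.014" --pt "0 0 0.017" --pt "0 0 0.02" --pt "0 0 0.022" --pt "0 0 0.024" --pt "0 0 0.025" --pt "0 0 0.025" --roll '[0,0,0,0,0,0,0,0]' --claw '[0.03,0.03,0.03,0.03,0.03,0.03,0.03,0.03]'

```text
clock: 15.78
position: [370.6, -200.3, 203.4]
ee_rot: [0.994, 0.105, 0.0, 0.0]
contact_force: [-3.9, 3.0, 16.4]
gripper_width: 47.1
grasp_force: 72.4
```

Now I'll open slowly, back off upward, and re-measure.

carry_out --pt "0 0 0" --pt "0 0 0" --pt "0 0 0" --pt "0 0 0" --pt "0 0 0" --pt "0 0 -0.03" --pt "0 0 -0.08" --pt "0 0 -0.14" --roll '[0,0,0,0,0,0,0,0]' --claw '[0.05,0.055,0.065,0.08,0.08,0.08,0.08,0.08]'

```text
clock: 16.77
position: [370.0, -200.3, 342.5]
ee_rot: [0.995, 0.105, -0.001, -0.0]
contact_force: [1.7, -0.1, -0.5]
gripper_width: 79.9
grasp_force: 0.0
```

carry_out --pt "0.06 0 0" --pt "0.12 0 0" --pt "0.18 0 0" --pt "0.18 0 0" --roll '[0,0,0,0]' --claw '[0.08,0.08,0.08,0.08]'

```text
clock: 17.27
position: [549.7, -162.0, 340.3]
ee_rot: [0.994, 0.106, -0.0, 0.0]
contact_force: [-0.5, 0.0, -0.5]
gripper_width: 79.9
grasp_force: 0.0
```

Run:
```python
from m import *
print(read_state()['position'])
t=get_image('top');c=get_image('scene')
for p in(t,c):
    P=cloud(p)
    for z0,z1 in((66,76),(44,76)):
        q=sel(P,(370,-200),50,z0,z1);print(len(q),len(q)>3 and rect(q))
    q=sel(P,(620,-120),85,22,31);print('tray',rect(q))
    q=sel(P,(700,9),45,100,150);print('mann',np.round(q.mean(0)))
a=t['img'][80:300,250:450];b=c['img'][90:230,140:320]
cv2.imwrite('pics/i3.png',np.hstack([cv2.resize(a[:,:,::-1],(400,440)),cv2.resize(b[:,:,::-1],(400,440))]))
```

```text
[ 549.66715313 -161.95285933  340.34542294]
171 [ 350.7 -203.5   30.9   30.1  -24. ]
481 [ 350.7 -204.    48.5   47.9  -78.5]
tray [ 552.7 -109.6   44.3   21.6   58.2]
mann [695.   9. 121.]
48 [ 355.8 -203.7   31.3   30.1   41.4]
169 [ 355.2 -203.    49.6   46.7   11.5]
tray [ 622.9 -120.4  145.    74.2   12.1]
mann [702.  11. 115.]
```

View pics/i3.png

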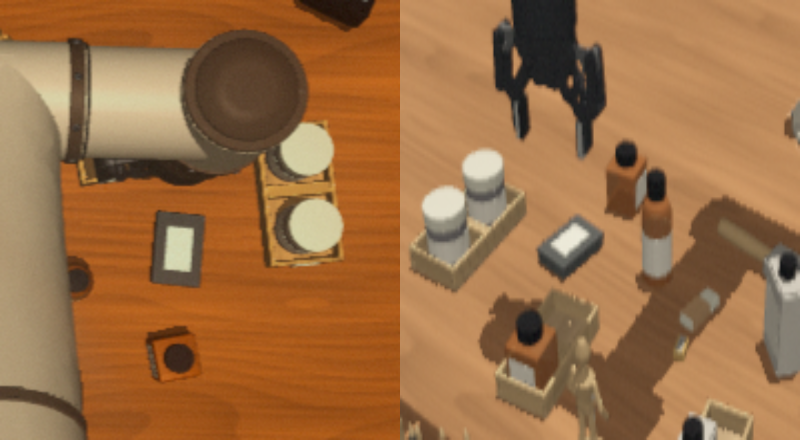

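The inkwell is upright again (top view 178,357) at about (353,-203.5), yaw 12°, and the tray and mannequin haven't moved. I'll regrip it.

carry_out --pt "-0.06 0 0" --pt "-0.12 0 0" --pt "-0.175 0 0" --pt "-0.1975 0 0.0" --pt "-0.1975 0 0.05" --pt "-0.1975 0 0.1" --pt "-0.1975 0 0.13" --pt "-0.1975 0 0.142" --roll '[0,0,0,0,0,0,0,0]' --claw '[0.08,0.08,0.08,0.08,0.08,0.08,0.08,0.08]'

```text
clock: 18.38
position: [352.6, -204.1, 198.6]
ee_rot: [0.995, 0.104, -0.001, -0.0]
contact_force: [0.1, -0.4, 0.3]
gripper_width: 80.1
grasp_force: 0.0
```

carry_out --pt "0 0 0" --pt "0 0 0" --pt "0 0 0" --pt "0 0 0" --pt "0 0 0" --pt "0 0 0" --pt "0 0 -0.01" --pt "0 0 -0.03" --roll '[0,0,0,0,0,0,0,0]' --claw '[0.08,0.07,0.06,0.04,0.03,0.03,0.03,0.03]'

```text
clock: 19.38
position: [352.9, -203.9, 230.0]
ee_rot: [0.995, 0.104, -0.001, -0.0]
contact_force: [-0.2, -0.0, -0.9]
gripper_width: 46.8
grasp_force: 61.9
```

carry_out --pt "0 0 -0.04" --pt "0 0 -0.08" --pt "0 0 -0.12" --pt "0 0 -0.15" --pt "0 0 -0.15" --roll '[0,0,0,0,0]' --claw '[0.03,0.03,0.03,0.03,0.03]'

```text
clock: 20.0
position: [353.2, -204.0, 382.3]
ee_rot: [0.995, 0.105, 0.003, 0.001]
contact_force: [0.7, -0.4, -1.9]
gripper_width: 47.1
grasp_force: 62.0
```

```bash
cat > held.py <<'E'
from m import *
import sys
s=read_state();print(s['position'],s['contact_force'].round(1),s['gripper_width'])
c=get_image('scene');P=cloud(c);g=s['position']
q=sel(P,g[:2],60,g[2]-240,g[2]-120);l=(q-g)@R.from_quat(s['ee_rot']).as_matrix()
for z in range(120,240,8):
    k=l[(l[:,2]>=z)&(l[:,2]<z+8)&(abs(l[:,1])<22)]
    if len(k): print(z,len(k),np.percentile(k,5,0).round(),np.percentile(k,95,0).round())
K=c['mtx'];T=np.linalg.inv(c['world_from_camera']);w=T@np.r_[g-[0,0,170],1]
u=int(K[0][2]+K[0][0]*w[0]/-w[2]);v=int(K[1][2]-K[1][1]*w[1]/-w[2]);u=max(u,60);v=max(v,60)
cv2.imwrite(f'pics/{sys.argv[1]}.png',cv2.resize(c['img'][v-60:v+60,u-60:u+60,::-1],None,fx=4,fy=4,interpolation=cv2.INTER_CUBIC))
E
python3 held.py i4
```

```text
[ 353.24479585 -204.01030618  382.33111704] [ 0.7 -0.4 -1.9] 47.070341627365714
120 7 [-10. -11. 126.] [ 18.   7. 128.]
128 49 [-10. -13. 128.] [ 15.  14. 135.]
136 23 [  1. -14. 138.] [ 16.  11. 144.]
144 64 [  2. -21. 145.] [ 24.  20. 151.]
152 33 [ 19. -21. 153.] [ 25.  19. 160.]
160 30 [ 20. -20. 162.] [ 25.  19. 167.]
168 37 [ 10. -21. 168.] [ 27.  18. 175.]
176 40 [-11. -22. 176.] [ 25.  17. 183.]
184 42 [-10. -22. 184.] [ 25.  20. 192.]
192 26 [-15. -22. 192.] [ 25.  19. 198.]
```

View pics/i4.png

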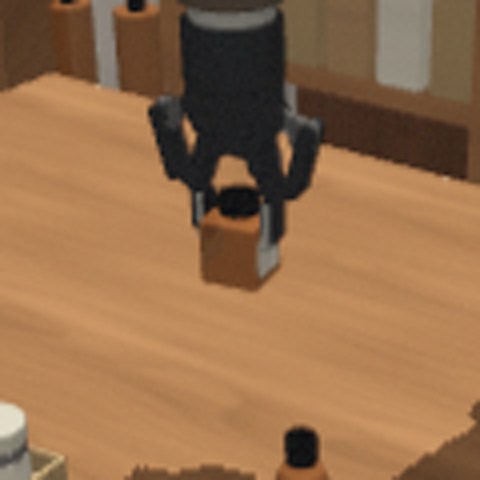

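The crop shows the inkwell upright and centred in the fingers, with its far face vertical at 25 mm. I'll carry it to a hover just above the compartment and compare positions.

carry_out --pt "0.04 -0.004 0" --pt "0.09 -0.009 0" --pt "0.15 -0.016 0" --pt "0.205 -0.0215 0" --pt "0.235 -0.0245 0" --pt "0.246 -0.026 0" --pt "0.246 -0.026 0" --pt "0.246 -0.026 0.04" --roll '[0,0,0,0,0,0,0,0]' --claw '[0.03,0.03,0.03,0.03,0.03,0.03,0.03,0.03]'

```text
clock: 21.05
position: [588.4, -127.9, 342.4]
ee_rot: [0.995, 0.105, 0.004, 0.001]
contact_force: [0.9, 0.1, -2.7]
gripper_width: 46.5
grasp_force: 62.0
```

carry_out --pt "0 0 0.04" --pt "0 0 0.08" --pt "0 0 0.095" --pt "0 0 0.1" --pt "0 0 0.1" --roll '[0,0,0,0,0]' --claw '[0.03,0.03,0.03,0.03,0.03]'

```text
clock: 21.68
position: [588.8, -127.6, 241.0]
ee_rot: [0.995, 0.105, 0.001, 0.0]
contact_force: [0.4, 0.4, -0.7]
gripper_width: 47.0
grasp_force: 61.9
```

```bash
python3 held.py i5
```

```text
[ 588.8180275  -127.57179775  240.98385365] [ 0.4  0.4 -0.7] 47.001881871674584
120 9 [ -5. -17. 123.] [ 12.  12. 128.]
128 62 [-11. -12. 128.] [ 15.  15. 135.]
136 28 [  0. -13. 137.] [ 15.  11. 144.]
144 75 [  5. -20. 145.] [ 24.  21. 151.]
152 33 [ 17. -21. 153.] [ 26.  17. 159.]
160 37 [ 20. -20. 161.] [ 58.  19. 168.]
168 31 [ 20. -22. 169.] [ 25.  20. 176.]
176 46 [ -1. -21. 177.] [ 56.  17. 184.]
184 42 [-12. -22. 184.] [ 47.  17. 191.]
192 29 [-13. -21. 193.] [ 24.  18. 199.]
200 2 [ 53. -22. 201.] [ 54. -21. 205.]
208 16 [-34. -21. 210.] [ 46. -11. 215.]
216 14 [-32. -21. 216.] [ 46.  -8. 223.]
224 14 [-32. -20. 225.] [ 43.  12. 232.]
232 77 [-31. -13. 232.] [  6.  18. 236.]
```

View pics/i5.png

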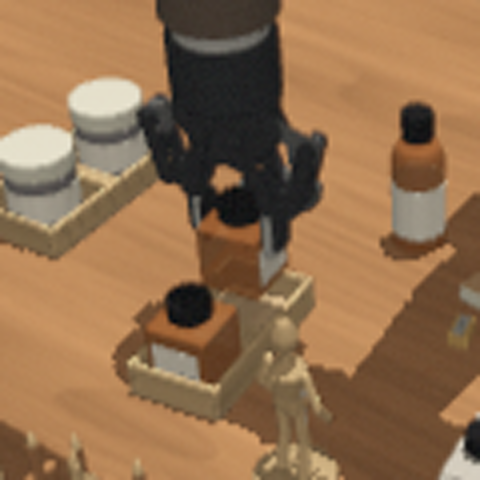

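The crop shows the inkwell upright over the compartment. In the tool frame the near wall's inner face is at -31 mm and the inkwell's far face at +25 mm, so it's centred. I'll lower it.

carry_out --pt "0 0 0.01" --pt "0 0 0.016" --pt "0 0 0.022" --pt "0 0 0.026" --pt "0 0 0.026" --roll '[0,0,0,0,0]' --claw '[0.03,0.03,0.03,0.03,0.03]'

```text
clock: 22.35
position: [588.4, -127.4, 213.2]
ee_rot: [0.995, 0.105, -0.0, -0.0]
contact_force: [-0.5, 0.2, -1.3]
gripper_width: 46.7
grasp_force: 61.9
```

carry_out --pt "0 0 0.003" --pt "0 0 0.006" --pt "0 0 0.008" --pt "0 0 0.008" --roll '[0,0,0,0]' --claw '[0.03,0.03,0.03,0.03]'

```text
clock: 22.85
position: [588.6, -127.4, 205.9]
ee_rot: [0.995, 0.105, 0.0, 0.0]
contact_force: [-0.5, -0.3, -0.1]
gripper_width: 46.8
grasp_force: 62.1
```

carry_out --pt "0 0 0" --pt "0 0 0" --pt "0 0 0" --pt "0 0 0" --pt "0 0 -0.02" --pt "0 0 -0.07" --pt "0 0 -0.13" --pt "0 0 -0.179" --roll '[0,0,0,0,0,0,0,0]' --claw '[0.055,0.065,0.07,0.07,0.07,0.07,0.07,0.07]'

```text
clock: 23.85
position: [588.4, -127.4, 387.4]
ee_rot: [0.995, 0.105, 0.001, 0.0]
contact_force: [0.8, 0.1, -0.6]
gripper_width: 70.1
grasp_force: 0.0
```

carry_out --pt "-0.05 -0.025 0" --pt "-0.1 -0.05 0" --pt "-0.143 -0.071 0" --pt "-0.143 -0.071 0" --pt "-0.143 -0.071 0.02" --pt "-0.143 -0.071 0.02" --roll '[5,10,12.9,12.9,12.9,12.9]' --claw '[0.075,0.075,0.075,0.075,0.075,0.075]'

```text
clock: 24.6
position: [434.1, -87.8, 363.9]
ee_rot: [1.0, -0.008, -0.001, 0.0]
contact_force: [0.9, 0.8, 0.3]
gripper_width: 74.8
grasp_force: 0.0
```

Run:
```python
from m import *
print(read_state()['position'])
c=get_image('scene');P=cloud(c)
for z0,z1 in((70,80),(49,80)):
    q=sel(P,(588,-127),40,z0,z1);print(len(q),rect(q))
q=sel(P,(433,-87),40,114,124);print('bottle cap',len(q),rect(q))
```

```text
[434.11387094 -87.75782602 363.88581513]
78 [ 588.2 -128.8   34.5   30.1   17.6]
247 [ 589.6 -129.3   49.5   49.2   12.3]
bottle cap 44 [435.8 -88.3  26.2  23.8  63.5]
```

The inkwell is seated. Next is the bottle.

carry_out --pt "0 0 0.05" --pt "0 0 0.1" --pt "0 0 0.13" --pt "0 0 0.139" --pt "0 0 0.139" --pt "0 0 0.139" --pt "0 0 0.139" --pt "0 0 0.139" --roll '[0,0,0,0,0,0,0,0]' --claw '[0.075,0.075,0.075,0.075,0.075,0.05,0.025,0.025]'

```text
clock: 25.65
position: [434.5, -87.6, 227.2]
ee_rot: [1.0, -0.008, 0.002, -0.0]
contact_force: [-0.7, 0.7, 5.2]
gripper_width: 40.2
grasp_force: 59.9
```

carry_out --pt "0 0 0" --pt "0 0 0" --pt "0 0 0" --pt "0 0 -0.01" --pt "0 0 -0.05" --pt "0 0 -0.1" --pt "0 0 -0.15" --pt "0 0 -0.159" --roll '[0,0,0,0,0,0,0,0]' --claw '[0.025,0.025,0.025,0.025,0.025,0.025,0.025,0.025]'

```text
clock: 26.65
position: [434.0, -87.8, 388.8]
ee_rot: [1.0, -0.008, 0.004, -0.001]
contact_force: [0.8, -0.1, -1.7]
gripper_width: 40.2
grasp_force: 61.0
```

```bash
python3 held.py b1
```

```text
[433.99253126 -87.75850682 388.78525518] [ 0.8 -0.1 -1.7] 40.22579182419726
120 24 [  2. -21. 120.] [ 14.   9. 127.]
128 33 [  2. -21. 129.] [ 14.  17. 135.]
136 41 [  9. -15. 136.] [ 18.  17. 144.]
144 31 [ 10. -18. 145.] [ 21.  16. 152.]
152 33 [ 10. -20. 152.] [ 21.  14. 159.]
160 35 [ 10. -17. 161.] [ 21.  15. 168.]
168 27 [  7. -17. 169.] [ 20.  13. 175.]
176 42 [ -3. -20. 176.] [ 21.  11. 183.]
184 35 [ -1. -19. 185.] [ 21.  12. 192.]
192 36 [ -3. -20. 192.] [ 21.   9. 199.]
200 37 [ -1. -19. 201.] [ 21.   9. 208.]
208 32 [ -2. -19. 208.] [ 21.   7. 215.]
216 35 [ -2. -18. 217.] [ 21.   9. 224.]
224 2 [ 15.   2. 225.] [ 17.  13. 226.]
```

View pics/b1.png

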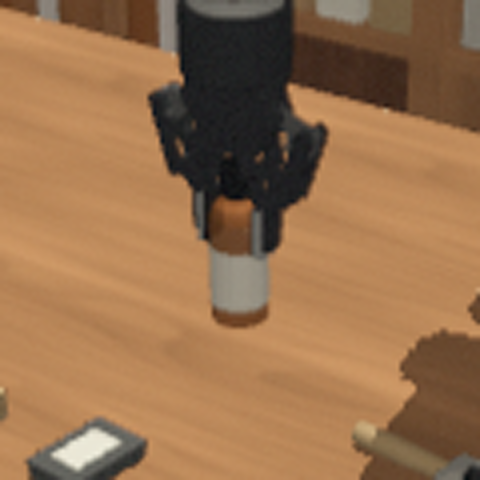

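The bottle hangs upright and centred in the fingers. I'll carry it to its tray.

carry_out --pt "0.005 -0.035 0" --pt "0.013 -0.09 0" --pt "0.022 -0.15 0" --pt "0.031 -0.21 0" --pt "0.04 -0.27 0" --pt "0.049 -0.33 0" --pt "0.056 -0.38 0" --pt "0.062 -0.42 0" --roll '[0,0,0,0,0,0,0,0]' --claw '[0.025,0.025,0.025,0.025,0.025,0.025,0.025,0.025]'

```text
clock: 27.7
position: [502.0, 333.1, 382.0]
ee_rot: [1.0, -0.007, -0.002, 0.002]
contact_force: [0.5, 0.0, -1.7]
gripper_width: 40.6
grasp_force: 61.3
```

carry_out --pt "0.003 -0.019 0" --pt "0.003 -0.019 0" --pt "0.003 -0.019 0.04" --pt "0.003 -0.019 0.09" --pt "0.003 -0.019 0.115" --pt "0.003 -0.019 0.12" --pt "0.003 -0.019 0.12" --roll '[0,0,0,0,0,0,0]' --claw '[0.025,0.025,0.025,0.025,0.025,0.025,0.025]'

```text
clock: 28.58
position: [506.1, 349.7, 265.5]
ee_rot: [1.0, -0.008, 0.0, -0.0]
contact_force: [0.4, -0.1, -0.5]
gripper_width: 40.5
grasp_force: 61.3
```

```bash
python3 held.py b2 | head -1
python3 - <<'E'
from m import *
P=cloud(get_image('scene'));q=sel(P,(536,350),80,22,31);print(rect(q))
q=sel(P,(505,350),23,45,75);print(len(q),rect(q))
E
```

```text
[506.0559363  349.65716245 265.4643848 ] [ 0.4 -0.1 -0.5] 40.506009100320725
[539.2 348.6 129.4  66.8  -0.8]
84 [516.2 362.7  32.7   8.7 -36.2]
```

View pics/b2.png

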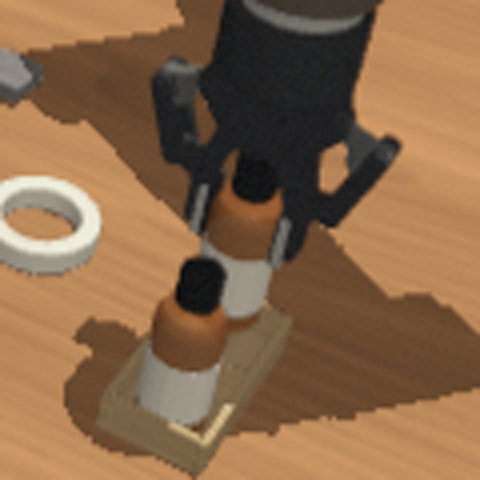

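The crop shows the bottle upright over the empty compartment, behind the sample. I'll lower it.

carry_out --pt "0 0 0.01" --pt "0 0 0.018" --pt "0 0 0.024" --pt "0 0 0.028" --pt "0 0 0.031" --pt "0 0 0.033" --pt "0 0 0.033" --pt "0 0 0.033" --roll '[0,0,0,0,0,0,0,0]' --claw '[0.025,0.025,0.025,0.025,0.025,0.025,0.025,0.025]'

```text
clock: 29.68
position: [505.8, 350.2, 232.3]
ee_rot: [1.0, -0.008, 0.0, -0.0]
contact_force: [-0.7, -0.4, 2.7]
gripper_width: 40.4
grasp_force: 61.8
```

carry_out --pt "0 0 0" --pt "0 0 0" --pt "0 0 0" --pt "0 0 0" --pt "0 0 -0.02" --pt "0 0 -0.07" --pt "0 0 -0.12" --pt "0 0 -0.153" --roll '[0,0,0,0,0,0,0,0]' --claw '[0.05,0.06,0.065,0.065,0.065,0.065,0.065,0.065]'

```text
clock: 30.68
position: [505.8, 350.3, 387.7]
ee_rot: [1.0, -0.008, 0.001, -0.001]
contact_force: [1.3, 0.0, -0.3]
gripper_width: 65.1
grasp_force: 0.0
```

carry_out --pt "-0.01 0.04 0" --pt "-0.025 0.09 0" --pt "-0.04 0.15 0" --pt "-0.055 0.205 0" --pt "-0.063 0.234 0" --pt "-0.063 0.234 0" --pt "-0.063 0.234 0" --pt "-0.063 0.234 0" --roll '[-9,-19,-29,-39,-47,-49.4,-49.4,-49.4]' --claw '[0.07,0.07,0.07,0.07,0.07,0.07,0.07,0.07]'

```text
clock: 31.68
position: [439.2, 117.5, 384.7]
ee_rot: [0.912, 0.411, 0.0, -0.0]
contact_force: [-0.7, 0.1, 0.1]
gripper_width: 69.8
grasp_force: 0.0
```

Run:
```python
from m import *
s=read_state();print(s['position'],s['ee_rot'])
c=get_image('scene');P=cloud(c)
q=sel(P,(505,350),25,118,130);print('bottle',len(q),rect(q),np.median(q[:,2]))
q=sel(P,(438,118),45,104,112);print('tin cap',rect(q))
q=sel(P,(438,118),45,83,112);print('tin',rect(q))
```

```text
[439.18461392 117.50633009 384.74548172] [ 9.11819884e-01  4.10590420e-01  7.86778312e-05 -1.66167544e-05]
bottle 78 [505.8 349.2  24.5  22.7 -20.6] 124.12058331877125
tin cap [439.6 116.7  22.2  19.   31.7]
tin [442.1 117.4  60.9  33.3  51.7]
```

The bottle is in place. Next is the tin.

carry_out --pt "0 0 0.05" --pt "0 0 0.11" --pt "0 0 0.15" --pt "0 0 0.164" --pt "0 0 0.164" --pt "0 0 0.164" --pt "0 0 0.164" --pt "0 0 0.164" --roll '[0,0,0,0,0,0,0,0]' --claw '[0.07,0.07,0.07,0.07,0.07,0.05,0.035,0.02]'

```text
clock: 32.72
position: [439.3, 117.5, 221.8]
ee_rot: [0.912, 0.411, 0.001, -0.0]
contact_force: [-1.9, 0.8, 4.8]
gripper_width: 33.3
grasp_force: 59.3
```

carry_out --pt "0 0 0" --pt "0 0 0" --pt "0 0 0" --pt "0 0 -0.01" --pt "0 0 -0.05" --pt "0 0 -0.11" --pt "0 0 -0.16" --pt "0 0 -0.164" --roll '[0,0,0,0,0,0,0,0]' --claw '[0.02,0.02,0.02,0.02,0.02,0.02,0.02,0.02]'

```text
clock: 33.72
position: [439.4, 117.3, 389.0]
ee_rot: [0.912, 0.411, 0.005, -0.001]
contact_force: [-0.5, 0.1, -1.9]
gripper_width: 33.2
grasp_force: 60.1
```

carry_out --pt "0.02 0.02 0" --pt "0.05 0.05 0" --pt "0.085 0.085 0" --pt "0.105 0.105 0" --pt "0.117 0.116 0" --pt "0.117 0.116 0" --pt "0.117 0.116 0.04" --pt "0.117 0.116 0.08" --roll '[7,16,26,33,35.5,35.5,35.5,35.5]' --claw '[0.02,0.02,0.02,0.02,0.02,0.02,0.02,0.02]'

```text
clock: 34.72
position: [602.2, 127.8, 303.6]
ee_rot: [0.994, 0.114, -0.0, -0.0]
contact_force: [0.5, -0.1, -2.0]
gripper_width: 33.5
grasp_force: 60.1
```

carry_out --pt "0 0 0.03" --pt "0 0 0.04" --pt "0 0 0.04" --pt "0 0 0.04" --roll '[0,0,0,0]' --claw '[0.02,0.02,0.02,0.02]'

```text
clock: 35.22
position: [603.8, 128.2, 266.3]
ee_rot: [0.994, 0.114, 0.001, -0.0]
contact_force: [0.4, 0.1, -2.0]
gripper_width: 33.4
grasp_force: 60.1
```

```bash
python3 held.py t1
```

```text
[603.82569064 128.23309334 266.32874531] [ 0.4  0.1 -2. ] 33.42307694969328
120 78 [ -1. -18. 121.] [ 28.  21. 128.]
128 102 [  2. -16. 128.] [ 31.  21. 135.]
136 51 [ 10. -19. 136.] [ 32.  17. 144.]
144 48 [  9. -18. 144.] [ 32.  16. 151.]
152 49 [  9. -20. 152.] [ 32.  15. 159.]
160 56 [ 10. -20. 160.] [ 57.  15. 168.]
168 42 [ 12. -15. 168.] [ 56.  14. 175.]
176 45 [  7. -16. 177.] [ 32.  14. 183.]
184 46 [-11. -16. 184.] [ 32.  16. 192.]
192 25 [-21. -16. 193.] [ 32.  -8. 199.]
200 22 [-22. -16. 200.] [ 31.  -8. 207.]
208 23 [-25. -15. 209.] [ 31.  -8. 215.]
216 5 [ -7. -15. 216.] [ 29. -11. 218.]
232 29 [-42. -21. 236.] [ 49. -10. 239.]
```

View pics/t1.png

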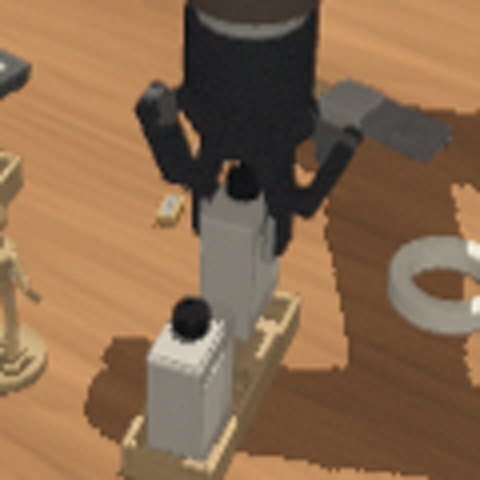

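The crop shows the tin upright over its compartment with its far face vertical. I'll lower it.

carry_out --pt "0 0 0.01" --pt "0 0 0.02" --pt "0 0 0.028" --pt "0 0 0.033" --pt "0 0 0.036" --pt "0 0 0.038" --pt "0 0 0.038" --pt "0 0 0.038" --roll '[0,0,0,0,0,0,0,0]' --claw '[0.02,0.02,0.02,0.02,0.02,0.02,0.02,0.02]'

```text
clock: 36.28
position: [603.6, 128.1, 226.9]
ee_rot: [0.994, 0.113, 0.0, -0.0]
contact_force: [0.6, -0.4, -0.9]
gripper_width: 33.5
grasp_force: 60.2
```

carry_out --pt "0 0 0.001" --pt "0 0 0.001" --pt "0 0 0.001" --pt "0 0 0.001" --pt "0 0 -0.02" --pt "0 0 -0.07" --pt "0 0 -0.12" --pt "0 0 -0.17" --roll '[0,0,0,0,0,0,0,0]' --claw '[0.033,0.045,0.055,0.06,0.06,0.06,0.06,0.06]'

```text
clock: 37.28
position: [603.3, 127.9, 398.3]
ee_rot: [0.994, 0.113, -0.0, 0.0]
contact_force: [0.7, 0.2, -0.5]
gripper_width: 60.0
grasp_force: 0.0
```

carry_out --pt "-0.06 0 0" --pt "-0.12 0 0" --pt "-0.17 0 0" --pt "-0.17 0 0" --pt "-0.17 0 0" --pt "-0.17 0 0" --roll '[0,0,0,0,0,0]' --claw '[0.06,0.06,0.06,0.06,0.06,0.06]'

```text
clock: 38.02
position: [438.9, 90.2, 396.7]
ee_rot: [0.994, 0.113, 0.0, 0.0]
contact_force: [-0.1, 0.9, 0.3]
gripper_width: 60.0
grasp_force: 0.0
```

Run:
```python
from m import *
c=get_image('scene');P=cloud(c);save(c,'end')
for k,xy,zt,zb in(('jar',(502.3,-354),71,71),('bottle',(505.4,350),123,85),('inkwell',(588.4,-127.6),75,57),('tin',(602.9,127.3),113,95)):
    q=sel(P,xy,35,zt-4,zt+5);b=sel(P,xy,38,zb-7,zt+5);print(k,rect(q),round(np.median(q[:,2]),1),rect(b))
```

```text
jar [ 503.9 -354.3   61.7   58.2   62.4] 72.7 [ 504.4 -353.9   62.3   59.    63.8]
bottle [506.3 348.8  23.7  23.6  58.4] 124.3 [508.1 350.2  37.4  31.4  61.5]
inkwell [ 589.  -128.6   31.4   30.4   34.8] 76.5 [ 588.6 -128.4   49.4   48.8   11.3]
tin [605.8 126.6  19.7  19.1 -55.1] 114.2 [605.5 128.6  61.1  33.   10.3]
```

View pics/end.png

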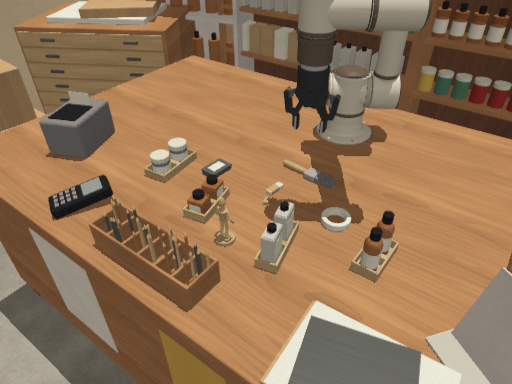

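All four containers stand upright next to their samples: jar (178,148), inkwell (213,187), tin (285,215) and bottle (386,228). The mannequin is still standing at (224,225) and the gripper is clear.

```bash
python3 -c "from bench import *;print(job_done())"
```

```text
the job is handed in; nothing more can be done
None
```

All four containers stand upright in their own trays' empty compartments, within about 3 mm of centre by my last camera check, and the mannequin is still standing; the inkwell caught the tray wall on its first try and was re-gripped, and the job is handed in with no verdict returned.

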